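Sweep the filter box, seat its double cover and lift the outer cover off

TASK

Holding the wooden scraper block, sweep all four loose metal chips off the deck of the black filter box into the catch tray on its end, touching the chips only with the block, then set the block back down on the bench. Next take the nested pair of covers together by the rod of the inner lid, lower them gently until the inner lid is fully home in the box's round mouth and only then let go. Finally grip the outer cover by its collar and lift it alone, straight up until it is completely clear of the rod, leaving the inner lid seated and undisturbed, and finish holding the cover still and level in the air above the box; leave everything else on the bench alone.

Things in the scene. Friction and masses are not known exactly. Their poses are not given: they have to be found in the camera images.
- filter_box: Fixed black plastic box, 140 (its x) x 300 (its y) x 62 mm tall, flat deck on top at 62 mm. The round mouth lies in the deck towards its +y end; the deck towards its -y end is bare but for the chips. An open aluminium catch tray is fixed to the -y end. Turned about z up to 25 degrees. Origin: centre of the box's underside, at bench level (tray not counted).
- mouth (a point): Centre of the box's round mouth (84 mm diameter, through the 12 mm thick deck, hollow below), at deck level, 70 mm to +y of the box's centre; axes as the box.
- deck_edge (a point): Middle of the deck's -y edge, at deck level (150 mm to -y of the box's centre), over which the chips are swept into the tray; axes as the box.
- tray (a point): Centre of the inner floor of the catch tray, 65 mm beyond the deck's -y edge. Tray 150 (x) x 130 (y) x 25 mm tall, walls and floor 3 mm, axes as the box. Its rim is 37 mm below the deck.
- chip0: One of four loose steel chips, 16 x 10 x 8 mm, about 12 g. All start flat on the bare deck, between 50 and 125 mm to -y of the box's centre and within 40 mm of its middle line, clear of one another. Origin: centre of its underside.
- chip1: One of four loose steel chips, 16 x 10 x 8 mm, about 12 g. All start flat on the bare deck, between 50 and 125 mm to -y of the box's centre and within 40 mm of its middle line, clear of one another. Origin: centre of its underside.
- chip2: One of four loose steel chips, 16 x 10 x 8 mm, about 12 g. All start flat on the bare deck, between 50 and 125 mm to -y of the box's centre and within 40 mm of its middle line, clear of one another. Origin: centre of its underside.
- chip3: One of four loose steel chips, 16 x 10 x 8 mm, about 12 g. All start flat on the bare deck, between 50 and 125 mm to -y of the box's centre and within 40 mm of its middle line, clear of one another. Origin: centre of its underside.
- scraper: Loose plain wooden scraper block, about 0.16 kg, standing upright on the bench: foot 26 (x) x 104 (y) x 24 mm tall, its long edge being the wiping edge, with a handle 22 (x) x 50 (y) mm rising from the foot to 87 mm above its underside. Origin: centre of its underside.
- scraper_grip (a point): Point to grip the scraper's handle: on its middle, 60 mm above its underside, 22 mm wide along the scraper's x.
- inner_lid: Aluminium inner lid, 0.22 kg, on the bench under the outer cover. Plug 76 mm diameter, 14 mm tall, fits the mouth; above it a flange 104 mm diameter, 6 mm thick, lies on the deck when home; a 16 mm rod rises from its centre through the cover's hole, its head (22 mm diameter) 65 to 95 mm above the underside. Round. Origin: centre of the underside, 14 mm below the deck when home.
- rod_head (a point): Middle of the rod's head on the inner lid's axis, 80 mm above the plug's underside: 22 mm diameter, 30 mm tall. Lifting here carries both covers.
- outer_lid: Aluminium outer cover, 0.15 kg, loose on the inner lid's flange: plate 120 mm diameter, 4 mm thick, with a skirt (112 mm inside) reaching 8 mm below it round the flange (4 mm side play) and a collar, 56 mm outside, 46 mm hole, 24 mm tall above the plate. The rod's top stands 47 mm above the collar. Round. Origin: on its axis, at the plate's underside, 20 mm above the inner lid's.
- collar (a point): On the outer cover's axis, 20 mm above the underside of its plate, inside the collar (collar 56 mm outer diameter, from 4 to 28 mm above the underside of the plate): grip the collar from outside here, with the rod between the fingers.
- bearing: Bystander: steel bearing ring, 52 mm diameter, 15 mm tall.
- wrench: Bystander: steel wrench, 170 mm long, lying flat.
- oil_jar: Bystander: amber jar, 60 mm diameter, 85 mm tall.
- spray_can: Bystander: white can, 60 mm diameter, 170 mm tall.
- screwdriver: Bystander: screwdriver, 190 mm long, lying flat.
- spacer: Bystander: small stepped aluminium spacer, 34 mm diameter, 35 mm tall.
- bolt_cup: Bystander: steel bowl, 80 mm diameter, 60 mm tall.
Mind the look-alikes: they are no part of the job. There is more than one size of the outer_lid; the one meant has the size given above.

How it is judged (in metres and radians):
On the way, in this order (a step that is already met when the one before it is completed fails the run):
1. all four chips are in the catch tray while the scraper is held (x of chip0 in the frame of tray between -0.075 and 0.075 m and y of chip0 in the frame of tray between -0.065 and 0.066 m and z of each of chip0, chip1, chip2, chip3 in the frame of tray below 0.03 m and x of chip1 in the frame of tray between -0.075 and 0.075 m and y of chip1 in the frame of tray between -0.065 and 0.066 m and x of chip2 in the frame of tray between -0.075 and 0.075 m and y of chip2 in the frame of tray between -0.065 and 0.066 m and x of chip3 in the frame of tray between -0.075 and 0.075 m and y of chip3 in the frame of tray between -0.065 and 0.066 m and contact force between scraper and the fingers above 1 N), for 0.1 s.
2. the scraper is set down on the bench and let go (height (world z) of scraper below 0.03 m and contact force between scraper and the fingers below 0.1 N and contact force between scraper and filter_box below 0.1 N and linear speed of scraper below 0.03 m/s), for 0.2 s.
3. the nested covers are home on the box together and let go (horizontal distance between inner_lid and mouth below 0.007 m and z of inner_lid in the frame of mouth between -0.017 and -0.01 m and angle between inner_lid's own z axis and vertical below 0.06 rad and not (z of outer_lid in the frame of inner_lid above 0.03 m) and contact force between each of inner_lid, outer_lid and the fingers below 0.1 N), for 0.2 s.
At the end, for the whole second after the job is handed in: Chips in the tray; scraper let go on the bench; inner lid home in the mouth (within 7 mm sideways, about 3 mm in height, 0.06 rad) and untouched; outer cover held by the fingers alone, still, tilted under 0.2 rad, within 100 mm of the mouth's axis, its plate over 90 mm above the deck (x of chip0 in the frame of tray between -0.075 and 0.075 m and y of chip0 in the frame of tray between -0.065 and 0.066 m and z of each of chip0, chip1, chip2, chip3 in the frame of tray below 0.03 m and x of chip1 in the frame of tray between -0.075 and 0.075 m and y of chip1 in the frame of tray between -0.065 and 0.066 m and x of chip2 in the frame of tray between -0.075 and 0.075 m and y of chip2 in the frame of tray between -0.065 and 0.066 m and x of chip3 in the frame of tray between -0.075 and 0.075 m and y of chip3 in the frame of tray between -0.065 and 0.066 m and height (world z) of scraper below 0.03 m and contact force between each of scraper, inner_lid and the fingers below 0.1 N and contact force between each of scraper, outer_lid and filter_box below 0.1 N and horizontal distance between inner_lid and mouth below 0.007 m and z of inner_lid in the frame of mouth between -0.017 and -0.01 m and angle between inner_lid's own z axis and vertical below 0.06 rad and z of outer_lid in the frame of mouth above 0.09 m and horizontal distance between outer_lid and mouth below 0.1 m and angle between outer_lid's own z axis and vertical below 0.2 rad and linear speed of outer_lid below 0.03 m/s and contact force between outer_lid and the fingers above 1 N and contact force between outer_lid and inner_lid below 0.1 N and contact force between inner_lid and the arm below 0.1 N); the arm keeps its last pose, push and grip.
It fails at once if a chip is touched with the fingers instead of the block (contact force between any of chip0, chip1, chip2, chip3 and the fingers above 0.3 N).
It fails at once if the outer cover comes off the inner lid, or is off it, while the inner lid is not home in the mouth (z of outer_lid in the frame of inner_lid above 0.03 m and not (horizontal distance between inner_lid and mouth below 0.007 m and z of inner_lid in the frame of mouth between -0.017 and -0.01 m and angle between inner_lid's own z axis and vertical below 0.06 rad)).
It fails at once if the lids are let go over the box before they are home (dropped more than about 5 mm) (horizontal distance between inner_lid and mouth below 0.06 m and z of inner_lid in the frame of mouth above -0.009 m and contact force between inner_lid and the fingers below 0.05 N).
It fails at once if the covers are slammed into the mouth (held, and entering faster than 0.25 m/s) (horizontal distance between inner_lid and mouth below 0.03 m and z of inner_lid in the frame of mouth below 0 m and linear speed of inner_lid above 0.25 m/s and contact force between inner_lid and the fingers above 0.1 N).
It fails at once if a bystander is moved more than 30 mm (distance of any of bearing, wrench, oil_jar, spray_can, screwdriver, spacer, bolt_cup from where it was at the start of the episode above 0.03 m).
It also fails if it takes over 70 s, if anything falls off the work surface, if the arm or the gripper's body presses on something with over 40 N, if the wrist force passes 120 N, or if a joint passes its speed limit or range.

ROBOT

A 7-joint arm with a two-finger parallel gripper is mounted at the origin on the work surface. World frame = base frame: x ahead of the robot, y to its left, z up, the work surface at z = 0. Lengths are in mm, angles in rad, forces in N, time in s.
With the tool pointing down it reaches from about 425 to 1025 mm from the base axis. Payload 9.4 kg.
Tool frame: the origin (TCP) lies at the very end of the fingers, on their centre line; the grasp point (between the pads) lies 19 mm behind it; z points along the fingers, y is the line along which they close (so a half turn about z gives the same grasp; the last joint's range is limited). The gripper opens to 85 mm and grips with 20 to 120 N. Pads are 22 mm wide; open, the fingers measure 114 mm over their backs; the gripper's body (76 mm by 85 mm) begins 54 mm behind the grasp point. The pads swing forward as they close: fully open they stand 13 mm farther back than shut.
Start: joints at [1.272, 0.599, -0.003, 1.599, 0.002, 0.943, -0.08], TCP at [159.48, -707.241, 231.275] pointing down, gripper open.
Joint ranges: [-2.57, 2.57], [-0.35, 1.97], [-1.29, 1.29], [0.11, 2.56], [-1.05, 4.19], [0.11, 1.86], [-2.63, 2.63]. Speed limits (rad/s): [2.22, 2.22, 3.01, 3.01, 3.14, 3.14, 3.14].

INTERFACE

Orientations are given as a unit quaternion [x, y, z, w].
In Python, from station import robot, imaging gives the robot as it stands.
- The arm moves only by the shell command python3 -m jog 'ROWS' [OPENING] [FORCE]. ROWS is text: rows parted by semicolons, each of 4 numbers parted by spaces: the shift along the world's x, y, z in m, then the turn about the world's z in degrees. A call has 1 to 20 rows; each row shifts and turns the commanded pose from where the row before left it; what a row does not reach is not made up. A row lasts 1/12 s, in which the tool goes at most 41.7 mm and 7.16 degrees, less where a joint would pass 70% of its speed; a pose out of reach is approached as far as the arm can. A call is refused whole if a number of a shift passes 0.0417 or a number of a turn 7.16, either way. A call with a gripper value outside its range is refused whole. OPENING is the opening, from -1 (shut) to 1 (fully open), set as the call begins (- or left out, the last holds). The fingers move at their own pace and stop on an object; FORCE is the grip in N (left out, the last holds). Time passes only in rows, so rows that do not move let the fingers close. It gives the time, the measured TCP pose, the force, the opening and the grip force at its end, in the units of the state.
- robot.observe(): the state, without advancing time (a new reading comes with each control period).
- imaging.capture(name): name is "side" or "top" or "wrist"; returns the picture (384x512x3 uint8, blue, green, red); there is no depth.
- imaging.camera_params(name): a dict with "fov_y" (degrees; the focal length in pixels is half the picture's height over the tangent of half this angle, whatever the lens; pixels are square), "cx", "cy" (the principal point, pixels), "extrinsics" (4x4, takes a point from camera to world coordinates); the wrist camera has in their place "hand_eye" (4x4, takes a point from camera to tool coordinates, whose origin is the TCP and whose axes are the flange's). Camera axes: x right, y up, looking along -z (the intrinsics and any distortion apply to the point x, -y, -z); pixel columns grow to the right and rows downward; lengths in mm; the calibration is good to about 2 mm. The wrist camera is an equidistant fisheye: a pixel r from the principal point sees the ray r / f radians off the axis. A picture is of the moment at which its call begins: read the wrist's pose just before it. camera_params takes no time and is no camera call.
- robot.finish_job(): hands the job in; it is judged then, once.
The state is a dict: "t": time; "qpos": joint angles; "qd": joint speeds; "effort": joint torques, N m; "position": TCP position; "eef_rot": TCP orientation; "contact_force": force on the tool from outside, world axes, zero at the start; "ft_torque": the same for the moment, N m; "width": finger opening in mm; "grasp_force": force on a finger pad.
Only numpy, scipy, OpenCV 4.12 (cv2) and the standard library are available. Lean on these libraries where they do the work, as an engineer would, in place of code of your own. Each camera call takes 0.05 s, during which the arm holds its last target. There are 200 camera calls.

## Working session

There is one attempt and no reset: what is moved stays moved. The work goes in short steps, Python scripts to look and compute and a shell command to move; the robot and the scene stay as the last step left them, time stands still between calls to the robot, and variables do not carry over. Pictures are saved under pics/ and viewed, at most 10 in all, crops included, and the job is handed in when it is done.

```bash
mkdir -p pics
cat > h.py <<'E'
import numpy as np, cv2
from station import robot, imaging
from scipy.spatial.transform import Rotation as R
def params(name):
    p=imaging.camera_params(name); f=192/np.tan(np.radians(p['fov_y'])/2)
    if name=='wrist':
        s=robot.observe(); T=np.eye(4); T[:3,:3]=R.from_quat(s['eef_rot']).as_matrix(); T[:3,3]=s['position']
        E=T@np.array(p['hand_eye'])
    else: E=np.array(p['extrinsics'])
    return p,f,E
def ray(name,uv,P=None):
    p,f,E=P or params(name); uv=np.atleast_2d(np.array(uv,float)); d=(uv-[p['cx'],p['cy']])/f
    if name=='wrist':
        r=np.linalg.norm(d,axis=1,keepdims=True)+1e-12
        v=np.hstack([d/r*np.sin(r),np.cos(r)])
    else: v=np.hstack([d,np.ones((len(d),1))])
    v=v*[1,-1,-1]
    return E[:3,3], v@E[:3,:3].T
def onz(name,uv,z,P=None):
    o,v=ray(name,uv,P); return o+v*((z-o[2])/v[:,2])[:,None]
def tri(n1,uv1,n2,uv2):
    o1,a=ray(n1,uv1);o2,b=ray(n2,uv2);a=a[0]/np.linalg.norm(a);b=b[0]/np.linalg.norm(b)
    s=np.linalg.lstsq(np.c_[a,-b],o2-o1,rcond=None)[0]
    p,q=o1+s[0]*a,o2+s[1]*b; return (p+q)/2,np.linalg.norm(p-q)
E
python3 - <<'E'
from h import *
for n in ['side','top','wrist']:
    p,f,E=params(n); print(n,f,{k:v for k,v in p.items() if k not in('extrinsics','hand_eye')},np.round(E,2).tolist())
    cv2.imwrite(f'pics/{n}0.png',imaging.capture(n))
t=cv2.imread('pics/top0.png');cv2.imwrite('pics/top0b.png',cv2.resize(t,(800,600),interpolation=cv2.INTER_CUBIC))
t=cv2.imread('pics/side0.png');cv2.imwrite('pics/side0b.png',cv2.resize(t,(800,600),interpolation=cv2.INTER_CUBIC))
print(robot.observe())
E
```

```text
side 462.02576759548845 {'fov_y': 45.13175334266084, 'cx': 253.57703602676995, 'cy': 190.527806181472} [[-0.98, 0.15, -0.13, 329.74], [-0.2, -0.74, 0.64, 811.16], [0.0, 0.65, 0.76, 1022.69], [0.0, 0.0, 0.0, 1.0]]
top 445.2182781992676 {'fov_y': 46.656159130988264, 'cx': 251.41403898988816, 'cy': 188.90438838384028} [[-0.0, 1.0, -0.06, 420.7], [-1.0, -0.0, -0.0, -4.81], [-0.0, 0.06, 1.0, 1597.57], [0.0, 0.0, 0.0, 1.0]]
wrist 297.3186396354542 {'fov_y': 65.70646984690485, 'cx': 259.3961414018706, 'cy': 188.99700054980588} [[0.22, 0.94, 0.26, 225.69], [-0.98, 0.21, 0.06, -691.82], [-0.0, -0.27, 0.96, 373.13], [0.0, 0.0, 0.0, 1.0]]
{'t': 0.15, 'qpos': array([ 1.27230044,  0.59993322, -0.00251999,  1.59993768,  0.00179791,
        0.94287851, -0.07980575]), 'qd': array([ 0.00086546, -0.00253561, -0.00014016, -0.00331007,  0.00164556,
        0.00096576, -0.00149956]), 'effort': array([ 3.82859318e-03, -7.77000189e+01,  1.56701893e+00, -2.58236557e+01,
        1.24993856e-02,  6.88607834e-03,  1.97645693e-05]), 'position': array([ 159.39155595, -706.91137009,  230.6245593 ]), 'eef_rot': array([ 9.93855184e-01,  1.10686678e-01, -1.24642326e-04, -5.63864243e-04]), 'contact_force': array([-0.4207937 ,  1.14254435,  0.08058765]), 'ft_torque': array([-0.03228191,  0.01827292,  0.00718766]), 'grasp_force': 0.0, 'width': 85.2343228785784}
```

View pics/top0b.png

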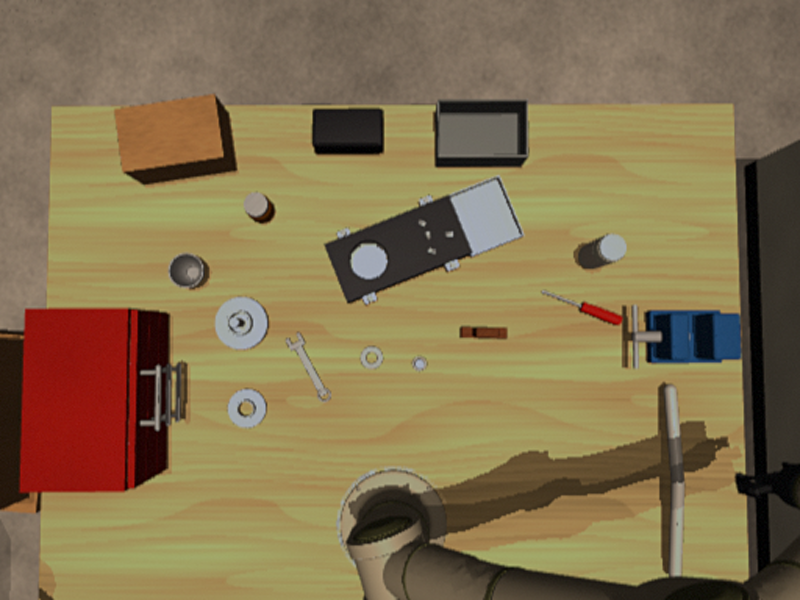

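View pics/side0b.png

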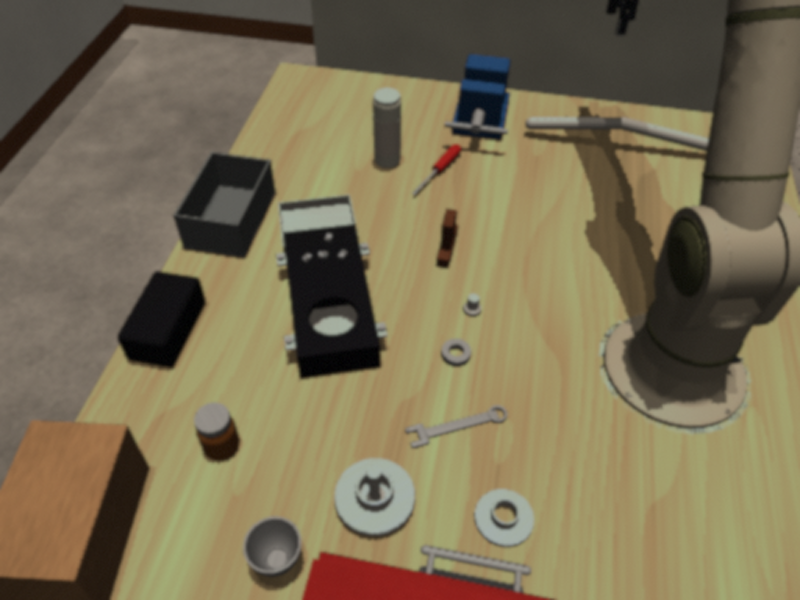

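The top view (800-wide crop) shows the box with its mouth at (368,261), chips near (432,235) and tray at (486,208). The scraper is at (483,332) and the nested covers are at (241,322); the small ring cover at (248,408) is the decoy. The side view agrees.

Run:
```python
from h import *
s=800/512
im=cv2.imread('pics/top0.png');hsv=cv2.cvtColor(im,cv2.COLOR_BGR2HSV)
def roi(m,x0,y0,x1,y1):
    o=np.zeros_like(m);a=[int(v/s) for v in(x0,y0,x1,y1)];o[a[1]:a[3],a[0]:a[2]]=m[a[1]:a[3],a[0]:a[2]];return o
def blobs(m,mn=5):
    cs,_=cv2.findContours(m,cv2.RETR_EXTERNAL,cv2.CHAIN_APPROX_NONE)
    return sorted([c for c in cs if len(c)>=mn],key=lambda c:-cv2.contourArea(c))
g=im.max(2)
dk=roi(((g<75)*255).astype(np.uint8),310,170,480,310)
c=blobs(dk)[0];r=cv2.minAreaRect(c);b=cv2.boxPoints(r);print('deck',r,np.round(onz('top',b,62),1).tolist())
br=roi(((hsv[...,1]<60)&(g>110)).astype(np.uint8)*255,345,238,392,284)
c=blobs(br)[0];e=cv2.fitEllipse(c);print('mouth',e,onz('top',[e[0]],62),onz('top',[e[0]],50))
br=roi(((hsv[...,1]<60)&(g>110)).astype(np.uint8)*255,440,170,530,260)
c=blobs(br)[0];r=cv2.minAreaRect(c);print('tray',r,np.round(onz('top',cv2.boxPoints(r),20),1).tolist())
br=roi(((hsv[...,1]<70)&(g>110)).astype(np.uint8)*255,205,290,280,360)
c=blobs(br)[0];e=cv2.minEnclosingCircle(c);print('lid',e,onz('top',[e[0]],24),e[1]*2/445.2*1575)
br=roi(((hsv[...,1]<70)&(g>110)).astype(np.uint8)*255,220,380,275,440)
c=blobs(br)[0];e=cv2.minEnclosingCircle(c);print('decoy',e,onz('top',[e[0]],24),e[1]*2/445.2*1575)
sc=roi(((hsv[...,2]<150)&(hsv[...,0]<16)).astype(np.uint8)*255,450,315,520,350)
c=blobs(sc)[0];r=cv2.minAreaRect(c);print('scr',r,onz('top',[r[0]],24),np.round(onz('top',cv2.boxPoints(r),24),1).tolist())
w=cv2.imread('pics/wrist0.png')
cv2.imwrite('pics/crop.png',np.hstack([cv2.resize(im[100:215,100:340],(800,383),interpolation=cv2.INTER_CUBIC)]))
```

```text
deck ((254.6907958984375, 159.43385314941406), (41.23927307128906, 85.68856811523438), 68.38521575927734) [[626.3, 150.7, 62.0], [736.0, -126.6, 62.0], [601.5, -178.2, 62.0], [492.9, 98.0, 62.0]]
mouth ((235.60470581054688, 166.78414916992188), (21.962215423583984, 22.478702545166016), 82.11764526367188) [[588.5299972   52.40711586  62.        ]] [[589.84153296  52.85427131  50.        ]]
tray ((310.862060546875, 137.15516662597656), (42.524234771728516, 35.65350341796875), 68.19859313964844) [[746.2, -128.1, 20.0], [793.7, -247.2, 20.0], [651.0, -301.7, 20.0], [603.9, -183.2, 20.0]]
lid ((153.7786865234375, 206.30328369140625), 17.119070053100586) [[453.44145365 343.20512231  24.        ]] 121.12549565873056
decoy ((157.5469207763672, 261.1686096191406), 12.675108909606934) [[261.00903548 328.15932312  24.        ]] 89.68237436042641
scr ((309.020751953125, 212.5226287841797), (28.234195709228516, 6.254960536956787), 2.4895529747009277) [[ 429.57069806 -205.02276689   24.        ]] [[420.9, -154.7, 24.0], [442.9, -155.9, 24.0], [438.2, -255.4, 24.0], [416.2, -254.1, 24.0]]
```

View pics/crop.png

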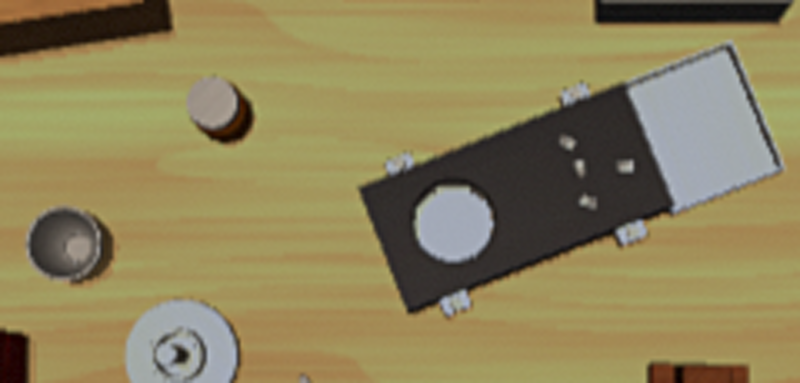

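The mouth from the deck geometry matches the measured mouth to about 1 mm. The covers measure 121 mm in diameter, which is right; the decoy measures 90 mm. I'm moving above the scraper with the gripper closing along its x.

```bash
python3 -m jog '0.0193 0.0359 0 5.3;0.0193 0.0359 0 5.3;0.0193 0.0359 0 5.3;0.0193 0.0359 0 5.3;0.0193 0.0359 0 5.3;0.0193 0.0359 0 5.3;0.0193 0.0359 0 5.3;0.0193 0.0359 0 5.3;0.0193 0.0359 0 5.3;0.0193 0.0359 0 5.3;0.0193 0.0359 0 5.3;0.0193 0.0359 0 5.3;0.0193 0.0359 0 5.3;0.0193 0.0359 0 5.3;0 0 0 0;0 0 0 0' 1
python3 - <<'E'
from h import *
s=robot.observe();r=R.from_quat(s['eef_rot']).as_matrix();print(s['position'],np.degrees(np.arctan2(r[1,0],r[0,0])),np.degrees(s['qpos']).round())
im=imaging.capture('wrist');cv2.imwrite('pics/w1.png',im)
cv2.imwrite('pics/w1b.png',cv2.resize(im,(800,600)))
print(robot.observe()['position'])
u=np.array([[568,142],[580,167],[587,201],[626,166]])/3.333+100-[0,0]
P=onz('top',u,70)[:,:2]-[614.2,-14.0]
print(np.round(np.c_[P@[.930,.367],P@[-.367,.930]],1))
E
```

```text
t: 1.48
position: [430.7, -202.6, 231.4]
eef_rot: [0.724, 0.69, 0.0, -0.0]
contact_force: [-0.2, -1.0, 0.6]
width: 85.4
grasp_force: 0.0
[ 430.70585867 -202.55490922  231.36149461] 87.18143860373306 [ 38.  19. -25. 122.  12.  41.   2.]
[ 429.73750942 -204.22015261  231.17106134]
[[  33.1  -71.5]
 [   4.2  -73.3]
 [ -31.3  -66.8]
 [ -12.5 -118. ]]
```

View pics/w1b.png

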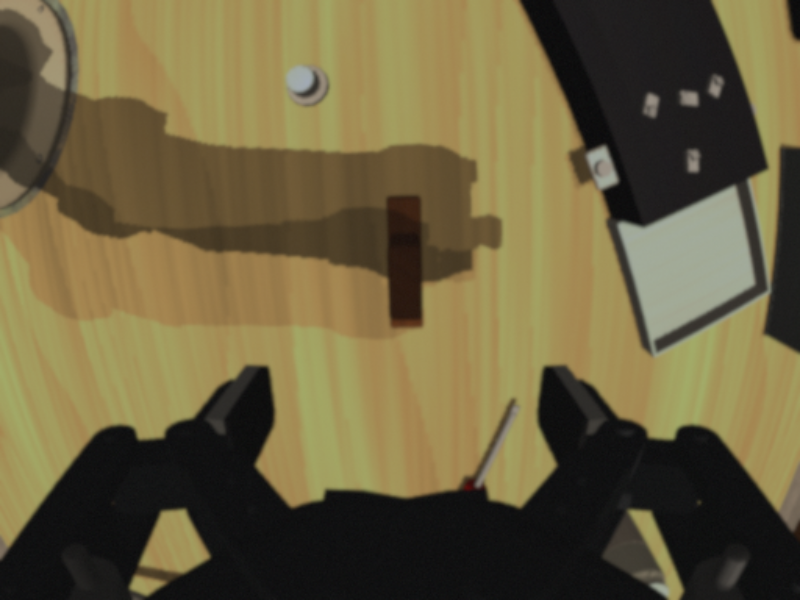

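The wrist view shows the scraper's foot from (404,196) to (405,320), and the chips on the deck near (690,100). I'll check the scraper's centre from these.

Run:
```python
from h import *
k=512/800
print(onz('wrist',np.array([[404,196],[406,319],[388,258],[422,258],[389,315],[421,315]])*k,24).round(1)); print(robot.observe()['position'])
im=cv2.imread('pics/w1.png');h=cv2.cvtColor(im,cv2.COLOR_BGR2HSV)
m=((h[...,0]<12)&(h[...,1]>130)&(im.max(2)<110)).astype(np.uint8)*255;m[:, :225]=0;m[:,300:]=0;m[:110]=0;m[230:]=0
c=max(cv2.findContours(m,0,1)[0],key=cv2.contourArea);r=cv2.minAreaRect(c);print(r,onz('wrist',cv2.boxPoints(r),24).round(1))
```

```text
[[ 431.6 -156.5   24. ]
 [ 428.  -253.1   24. ]
 [ 416.8 -203.2   24. ]
 [ 442.9 -204.6   24. ]
 [ 414.8 -249.1   24. ]
 [ 440.1 -250.4   24. ]]
[ 429.73750942 -204.22015261  231.17106134]
((258.5, 167.0), (80.0, 19.0), 90.0) [[ 420.3 -157.7   24. ]
 [ 442.5 -158.9   24. ]
 [ 438.  -257.4   24. ]
 [ 414.4 -256.1   24. ]]
```

```bash
python3 -m jog '0 -0.001 -0.04 0;0 0 -0.04 0;0 0 -0.04 0;0 0 -0.035 0;0 0 -0.025 0;0 0 -0.01 0;0 0 0 0;0 0 0 0'; python3 -m jog '0 0 0 0;0 0 0 0;0 0 0 0;0 0 0 0;0 0 0 0;0 0 0 0;0 0 0 0;0 0 0 0' -1 60
```

```text
t: 2.2
position: [428.8, -206.6, 40.8]
eef_rot: [0.727, 0.687, -0.001, -0.001]
contact_force: [-0.0, -0.4, -0.3]
width: 85.0
grasp_force: 0.0
t: 2.87
position: [430.0, -205.9, 42.0]
eef_rot: [0.726, 0.688, 0.0, 0.001]
contact_force: [-0.7, -0.8, 8.9]
width: 21.5
grasp_force: 57.8
```

```bash
python3 -m jog '0 0 0.02 0;0 0 0.035 0;0 0 0.035 0;0.0195 0.0164 0.01 -6.54;0.0195 0.0164 0 -6.54;0.0195 0.0164 0 -6.54;0.0195 0.0164 0 -6.54;0.0195 0.0164 0 -6.54;0.0195 0.0164 0 -6.54;0.0195 0.0164 0 -6.54;0.0195 0.0164 0 -6.54;0.0195 0.0164 0 -6.54;0.0195 0.0164 0 -6.54;0 0 0 0;0 0 0 0;0 0 0 0'
python3 - <<'E'
from h import *
s=robot.observe();r=R.from_quat(s['eef_rot']).as_matrix();print(s['position'],np.degrees(np.arctan2(r[1,0],r[0,0])))
im=imaging.capture('side');cv2.imwrite('pics/s1.png',im)
cv2.imwrite('pics/s1b.png',cv2.resize(im[100:270,150:300],None,fx=3.5,fy=3.5))
im=imaging.capture('wrist');cv2.imwrite('pics/w2.png',im)
E
```

```text
t: 4.2
position: [623.8, -41.8, 140.9]
eef_rot: [0.982, 0.187, -0.001, 0.0]
contact_force: [-1.1, -0.2, -1.7]
width: 21.5
grasp_force: 58.9
[623.78768603 -41.80086072 140.9196018 ] 21.600950612151767
```

View pics/w2.png

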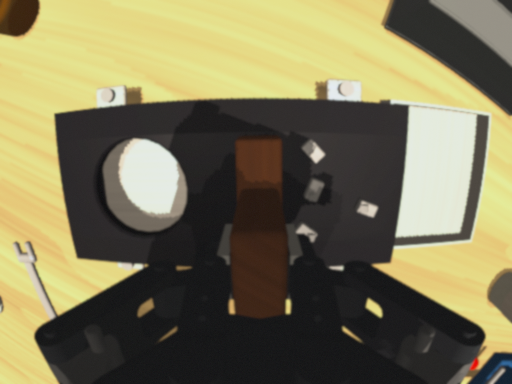

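The wrist view shows the scraper held square to the deck at (258,225), with all four chips on its tray side at x = 300–370. Next I lower it and sweep.

```bash
python3 -m jog '0 0 -0.02 0;0 0 -0.012 0;0 0 -0.004 0;0 0 0 0;0 0 0 0;0 0 0 0'
```

```text
t: 4.8
position: [624.5, -42.0, 105.3]
eef_rot: [0.982, 0.186, -0.0, 0.0]
contact_force: [0.2, 0.1, -2.1]
width: 21.4
grasp_force: 59.0
```

```bash
python3 -m jog '0.0037 -0.0093 0 0;0.0037 -0.0093 0 0;0.0037 -0.0093 0 0;0.0037 -0.0093 0 0;0.0037 -0.0093 0 0;0.0037 -0.0093 0 0;0.0037 -0.0093 0 0;0.0037 -0.0093 0 0;0.0037 -0.0093 0 0;0.0037 -0.0093 0 0;0.0037 -0.0093 0 0;0.0037 -0.0093 0 0;0.0015 -0.0037 0 0;0 0 0 0;0 0 0 0;0 0 0 0'
python3 - <<'E'
from h import *
a=imaging.capture('wrist');b=imaging.capture('side')
cv2.imwrite('pics/w3.png',np.hstack([cv2.resize(a,(400,300)),cv2.resize(b[110:215,160:300],(400,300))]))
E
```

```text
t: 6.13
position: [670.4, -156.2, 105.2]
eef_rot: [0.982, 0.187, -0.0, -0.0]
contact_force: [-0.2, -0.8, -1.7]
width: 21.3
grasp_force: 59.0
```

View pics/w3.png

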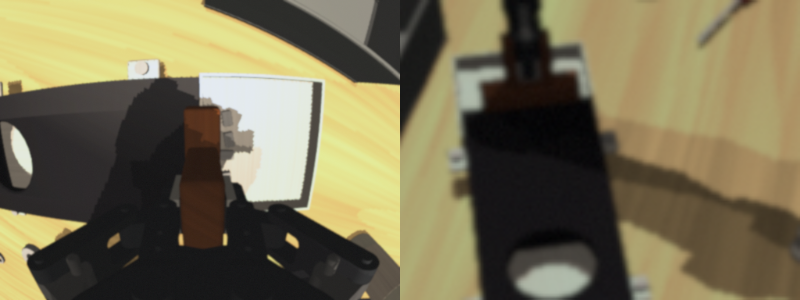

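The foot is past the deck edge at (200,110) in the left half. Chip-like shapes show in the shaded tray at (235,120–180), and the deck behind is clear. I'll lift and look again.

```bash
python3 -m jog '-0.0037 0.0093 0.02 0;-0.01 0.02 0.04 0;-0.01 0.02 0.04 0;-0.01 0.02 0.03 0;0 0 0 0;0 0 0 0'
python3 - <<'E'
from h import *
a=imaging.capture('wrist')
cv2.imwrite('pics/w4.png',cv2.resize(a,(800,600)))
E
```

```text
t: 6.73
position: [639.3, -89.3, 230.3]
eef_rot: [0.982, 0.188, 0.002, 0.0]
contact_force: [0.6, -0.6, -2.1]
width: 21.2
grasp_force: 59.1
```

View pics/w4.png

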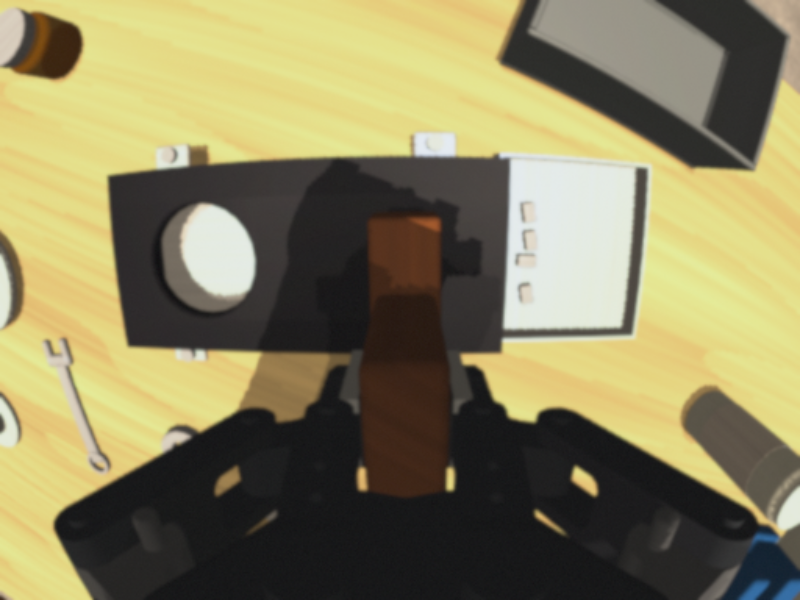

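All four chips lie in the tray at (525,210–295) and the deck is bare. Now I return the scraper.

```bash
python3 - <<'E'
from h import *
k=512/800
p=onz('wrist',np.array([[157,255],[256,262],[206,203],[213,313]])*k,62).round(1);print(p.tolist(),(p[0]+p[1])/2,(p[2]+p[3])/2)
E
python3 -m jog '-0.0209 -0.0117 0 6.54;-0.0209 -0.0117 0 6.54;-0.0209 -0.0117 0 6.54;-0.0209 -0.0117 0 6.54;-0.0209 -0.0117 0 6.54;-0.0209 -0.0117 0 6.54;-0.0209 -0.0117 0 6.54;-0.0209 -0.0117 0 6.54;-0.0209 -0.0117 0 6.54;-0.0209 -0.0117 0 6.54;0 0 -0.03 0;0 0 -0.04 0;0 0 -0.04 0;0 0 -0.035 0;0 0 -0.02 0;0 0 -0.01 0;0 0 -0.006 0;0 0 0 0;0 0 0 0;0 0 0 0'
```

```text
[[583.2, 86.5, 62.0], [606.4, 9.0, 62.0], [633.5, 58.1, 62.0], [557.3, 30.2, 62.0]] [594.8   47.75  62.  ] [595.4   44.15  62.  ]
t: 8.45
position: [429.9, -208.6, 47.5]
eef_rot: [0.726, 0.688, 0.0, 0.0]
contact_force: [0.1, -0.8, -1.8]
width: 21.4
grasp_force: 58.9
```

```bash
python3 -m jog '0 0 -0.003 0;0 0 -0.002 0;0 0 -0.001 0;0 0 0 0;0 0 0 0'; python3 -m jog '0 0 0 0;0 0 0 0;0 0 0 0;0 0 0 0;0 0 0 0;0 0 0 0;0 0 0 0' 1
```

```text
t: 8.87
position: [430.1, -208.6, 42.0]
eef_rot: [0.726, 0.688, 0.0, 0.001]
contact_force: [-0.1, -0.3, 9.6]
width: 21.4
grasp_force: 60.1
t: 9.45
position: [429.7, -208.3, 41.0]
eef_rot: [0.726, 0.688, -0.0, -0.0]
contact_force: [-0.3, 0.3, 1.2]
width: 85.4
grasp_force: 0.0
```

```bash
python3 -m jog '0 0 0.03 0;0 0 0.04 0;0 0 0.04 0;0 0 0.04 0;0.02 0.0298 0.02 2;0.02 0.0298 0.02 2;0.02 0.0298 0.01 2;0.02 0.0298 0 2;0.02 0.0298 0 2;0.02 0.0298 0 2;0.02 0.0298 0 2;0.02 0.0298 0 2;0 0 0 0;0 0 0 0;0 0 0 0;0 0 0 0'
python3 - <<'E'
from h import *
P=params('wrist');print(robot.observe()['position'],np.abs(robot.observe()['qd']).max())
im=imaging.capture('wrist');cv2.imwrite('pics/w5.png',im)
g=im.max(2);h=cv2.cvtColor(im,cv2.COLOR_BGR2HSV)
m=((g<90)*255).astype(np.uint8)
cs,hr=cv2.findContours(m,cv2.RETR_CCOMP,cv2.CHAIN_APPROX_NONE)
for i,c in enumerate(cs):
    if hr[0][i][3]>=0 and cv2.contourArea(c)>400:
        e=cv2.fitEllipse(c);p=onz('wrist',c[:,0],62,P)[:,:2];cc=cv2.minEnclosingCircle(p.astype(np.float32));print(e,cc,c[:,0].min(0),c[:,0].max(0))
E
```

```text
t: 10.78
position: [589.0, 28.8, 240.7]
eef_rot: [0.624, 0.782, -0.001, -0.0]
contact_force: [0.1, -0.4, -0.3]
width: 85.3
grasp_force: 0.0
[588.95873867  28.77767353 240.72101656] 0.008904557851777458
((399.3521423339844, 340.8018493652344), (13.54346752166748, 46.14590835571289), 31.861499786376953) ((869.9910888671875, -196.19467163085938), 41.13839340209961) [385 325] [414 359]
((266.6886901855469, 147.1299591064453), (72.48746490478516, 72.90520477294922), 145.61585998535156) ((590.94384765625, 54.78382110595703), 40.944602966308594) [230 111] [303 184]
```

View pics/w5.png

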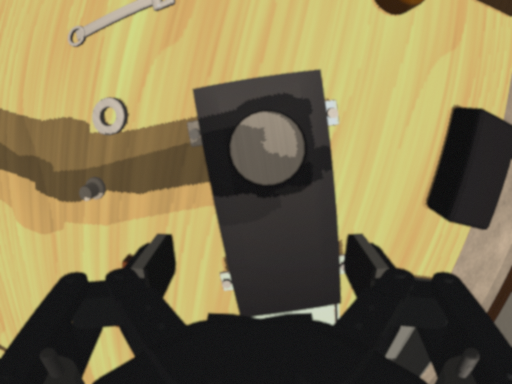

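The wrist view shows the mouth as a circle at (267,147), measuring 82 mm at (591,55); the top view gave (588.5,52.4). Next I look at the covers.

```bash
python3 -m jog '-0.017 0.037 0.01 2.5;-0.017 0.037 0.01 2.5;-0.017 0.037 0 2.5;-0.017 0.037 0 2.5;-0.017 0.037 0 2.5;-0.017 0.037 0 2.5;-0.017 0.037 0 2.5;-0.017 0.037 0 2.5;0 0 0 0;0 0 0 0;0 0 0 0;0 0 0 0'
python3 - <<'E'
from h import *
k=1
P=params('wrist');s=robot.observe();print(s['position'],np.abs(s['qd']).max(),np.degrees(s['qpos']).round(),P[2][:3,3])
im=imaging.capture('wrist');cv2.imwrite('pics/w6.png',im)
g=im.max(2);h=cv2.cvtColor(im,cv2.COLOR_BGR2HSV)
m=((h[...,1]<60)*255).astype(np.uint8)
for c in cv2.findContours(m,0,cv2.CHAIN_APPROX_NONE)[0]:
    if cv2.contourArea(c)>1000:
        e=cv2.fitEllipse(c);p=onz('wrist',c[:,0],24,P)[:,:2];cc=cv2.minEnclosingCircle(p.astype(np.float32));print(e,cc,c[:,0].min(0),c[:,0].max(0))
E
```

```text
t: 11.83
position: [454.9, 323.6, 260.8]
eef_rot: [0.479, 0.878, -0.0, 0.0]
contact_force: [1.1, -0.0, 0.1]
width: 85.3
grasp_force: 0.0
[454.87036248 323.59358615 260.76359583] 0.007342037044288998 [-16.  24. -35. 110.  18.  51. -27.] [418.43629033 381.04701568 403.363801  ]
((262.1853942871094, 326.7406921386719), (151.1526641845703, 489.8306579589844), 89.5233154296875) ((813.2872314453125, -294.6061096191406), 857.3660888671875) [  0 235] [511 383]
((161.24554443359375, 197.63975524902344), (23.193632125854492, 114.06755065917969), 94.47145080566406) ((353.65203857421875, 198.81378173828125), 80.64026641845703) [101 184] [205 212]
((266.7494812011719, 145.70404052734375), (89.12681579589844, 89.66158294677734), 133.69833374023438) ((453.39013671875, 343.95416259765625), 59.911521911621094) [222 101] [312 191]
((394.8268737792969, 125.790771484375), (56.529483795166016, 60.666595458984375), 171.2843475341797) ((583.4227905273438, 467.595703125), 45.24092102050781) [366  96] [423 157]
((145.2108154296875, 80.50247192382812), (56.263553619384766, 61.90142822265625), 24.167095184326172) ((267.5650634765625, 334.44268798828125), 42.57723617553711) [117  50] [174 111]
```

View pics/w6.png

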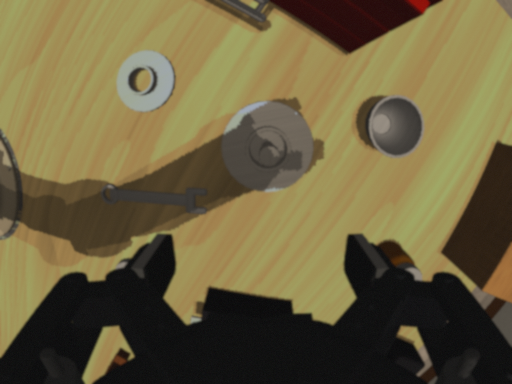

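The lid pair shows as a 119.8 mm circle at (267,146), centred at (453.4,344.0). The rod head is near (269,150). I'll find the head by circle detection.

Run:
```python
from h import *
P=params('wrist')
im=cv2.imread('pics/w6.png');g=cv2.cvtColor(im,cv2.COLOR_BGR2GRAY)[110:190,230:310]
G=cv2.resize(g,None,fx=6,fy=6,interpolation=cv2.INTER_CUBIC)
G=cv2.createCLAHE(4,(2,2)).apply(G)
for lo,hi in((50,80),(100,150)):
    c=cv2.HoughCircles(G,cv2.HOUGH_GRADIENT,1.5,20,param1=80,param2=25,minRadius=lo,maxRadius=hi)
    if c is not None:
        for u in c[0][:4]:
            uv=u[:2]/6+[230,110]; print(u[2]/6,uv,onz('wrist',[uv],95 if hi<90 else 48,P)[0].round(1))
cv2.imwrite('pics/lid.png',G)
```

```text
(no output)
```

View pics/lid.png

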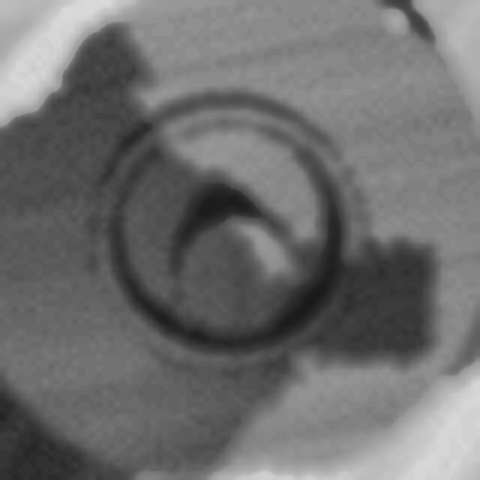

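The crop shows the collar ring centred near (228,228) and the rod head's disc near (239,278), spanning x 178–300.

Run:
```python
from h import *
print(onz('wrist',[[230+239/6,110+278/6]],95),onz('wrist',[[268,148]],48)); s=robot.observe();print(s['position'])
r=R.from_quat(s['eef_rot']).as_matrix();print(r[:,:2].round(3))
```

```text
[[455.03303244 344.32762904  95.        ]] [[453.18027417 346.06519465  48.        ]]
[454.92437268 323.64562268 260.79701638]
[[-0.54   0.841]
 [ 0.841  0.54 ]
 [-0.001 -0.   ]]
```

```bash
python3 -m jog '0 0.0105 -0.03 0;0 0.0102 -0.04 0;0 0 -0.04 0;0 0 -0.04 0;0 0 -0.03 0;0 0 -0.014 0;0 0 -0.006 0;0 0 0 0;0 0 0 0;0 0 0 0' 1; python3 -m jog '0 0 0 0;0 0 0 0;0 0 0 0;0 0 0 0;0 0 0 0;0 0 0 0;0 0 0 0;0 0 0 0' -1 60
```

```text
t: 12.72
position: [454.9, 346.5, 62.3]
eef_rot: [0.478, 0.878, 0.001, 0.0]
contact_force: [0.2, -0.0, 0.8]
width: 85.3
grasp_force: 0.0
t: 13.38
position: [453.7, 346.2, 61.1]
eef_rot: [0.478, 0.878, -0.0, 0.0]
contact_force: [-2.6, -1.5, 5.8]
width: 20.5
grasp_force: 58.4
```

```bash
python3 -m jog '0 0 0.01 0;0 0 0.025 0;0 0 0.035 0;0 0 0.03 0;0.0068 -0.0145 0.02 0;0.0136 -0.0291 0.005 0;0.0136 -0.0291 0 0;0.0136 -0.0291 0 0;0.0136 -0.0291 0 0;0.0136 -0.0291 0 0;0.0136 -0.0291 0 0;0.0136 -0.0291 0 0;0.0136 -0.0291 0 0;0.0136 -0.0291 0 0;0.0066 -0.0143 0 0;0 0 0 0;0 0 0 0;0 0 0 0;0 0 0 0'
python3 - <<'E'
from h import *
P=params('wrist');s=robot.observe();print(s['position'],s['grasp_force'])
r=R.from_quat(s['eef_rot']).as_matrix()
im=imaging.capture('wrist');cv2.imwrite('pics/w7.png',im)
h=cv2.cvtColor(im,cv2.COLOR_BGR2HSV)
zp=s['position'][2]+19-80+24
m=((h[...,1]<60)&(im.max(2)>95)).astype(np.uint8)*255
for c in cv2.findContours(m,0,cv2.CHAIN_APPROX_NONE)[0]:
    if cv2.contourArea(c)>1500:
        p=onz('wrist',c[:,0],zp,P)[:,:2];cc=cv2.minEnclosingCircle(p.astype(np.float32));print(zp,cc,c[:,0].min(0),c[:,0].max(0))
E
```

```text
t: 14.97
position: [589.2, 57.1, 186.1]
eef_rot: [0.477, 0.879, 0.0, -0.0]
contact_force: [0.0, -0.4, -4.0]
width: 20.9
grasp_force: 59.3
[589.16804245  57.06477381 186.07862733] 59.29770112037659
149.078627332156 ((969.7977294921875, 70.70378112792969), 116.55332946777344) [453 296] [511 383]
149.078627332156 ((584.343994140625, 67.7359390258789), 63.0092887878418) [170 120] [352 261]
```

Run:
```python
from h import *
from scipy.optimize import least_squares
P=params('wrist');s=robot.observe();print(s['position'])
im=cv2.imread('pics/w7.png');h=cv2.cvtColor(im,cv2.COLOR_BGR2HSV)
m=((h[...,1]<60)&(im.max(2)>95)).astype(np.uint8)*255;m[:,400:]=0
c=max(cv2.findContours(m,0,cv2.CHAIN_APPROX_NONE)[0],key=cv2.contourArea)[:,0]
for lim in(170,190,205):
    q=onz('wrist',c[c[:,1]<lim],149,P)[:,:2]
    f=least_squares(lambda v:np.hypot(*(q-v[:2]).T)-60,[585,60],loss='soft_l1').x
    f2=least_squares(lambda v:np.hypot(*(q-v[:2]).T)-v[2],[585,60,60],loss='soft_l1');print(f.round(1),f2.x.round(1),np.abs(f2.fun).mean(),len(q))
```

```text
[589.24597048  57.03566394 186.08335108]
[607.8  51.7] [1046.  -582.   823.2] 7.537145333247074 458
[600.4  41.7] [ 739.4 -134.5  279.4] 7.598968034765059 645
[601.6  40.8] [616.9  15.9  86.9] 9.382188863945029 782
```

```bash
python3 -m jog '0 -0.0015 -0.015 0;0 0 -0.025 0;0 0 -0.015 0;0 0 -0.005 0;0 0 0 0;0 0 0 0;0 0 0 0'; python3 -m jog '0 0 -0.003 0;0 0 -0.003 0;0 0 -0.003 0;0 0 0 0;0 0 0 0;0 0 0 0'
```

```text
t: 15.6
position: [590.3, 54.8, 127.0]
eef_rot: [0.478, 0.879, 0.001, 0.001]
contact_force: [-0.3, -0.4, -3.6]
width: 20.2
grasp_force: 59.3
t: 16.1
position: [589.7, 54.2, 116.9]
eef_rot: [0.478, 0.878, -0.0, -0.0]
contact_force: [0.8, 0.6, -3.7]
width: 20.7
grasp_force: 59.3
```

The plug has entered without contact force. I lower the rest of the way.

```bash
python3 -m jog '0 0 -0.003 0;0 0 -0.003 0;0 0 -0.001 0;0 0 0 0;0 0 0 0;0 0 0 0'; python3 -m jog '0 0 -0.001 0;0 0 0 0;0 0 0 0;0 0 0 0'
```

```text
t: 16.6
position: [589.8, 54.2, 110.0]
eef_rot: [0.478, 0.878, 0.0, 0.0]
contact_force: [0.1, -0.4, -3.2]
width: 20.7
grasp_force: 59.4
t: 16.93
position: [589.8, 54.2, 109.1]
eef_rot: [0.478, 0.878, 0.0, 0.0]
contact_force: [-1.0, 0.1, 3.4]
width: 20.6
grasp_force: 59.7
```

```bash
python3 -m jog '0 0 0 0;0 0 0 0;0 0 0 0;0 0 0 0;0 0 0 0;0 0 0 0' 1; python3 -m jog '0 0 0.02 0;0 0 0.03 0;0 0 0.04 0;0.003 -0.006 0.03 0;0.007 -0.014 0.03 0;0 0 0 0;0 0 0 0;0 0 0 0'
python3 - <<'E'
from h import *
P=params('wrist');s=robot.observe();print(s['position'])
im=imaging.capture('wrist');cv2.imwrite('pics/w8.png',im)
h=cv2.cvtColor(im,cv2.COLOR_BGR2HSV)
m=((im.max(2)>85)).astype(np.uint8)*255
cs,hr=cv2.findContours(m,cv2.RETR_CCOMP,cv2.CHAIN_APPROX_NONE)
for i,c in enumerate(cs):
    if cv2.contourArea(c)>800:
        p=onz('wrist',c[:,0],72,P)[:,:2];cc=cv2.minEnclosingCircle(p.astype(np.float32));print(hr[0][i][3],cc,c[:,0].min(0),c[:,0].max(0))
E
```

```text
t: 17.43
position: [589.8, 54.2, 108.9]
eef_rot: [0.478, 0.878, 0.0, 0.0]
contact_force: [-0.4, -0.4, -0.5]
width: 85.1
grasp_force: 0.0
t: 18.1
position: [599.2, 34.0, 258.3]
eef_rot: [0.478, 0.878, -0.0, -0.0]
contact_force: [0.4, 0.3, -0.3]
width: 85.4
grasp_force: 0.0
[599.17530971  34.00958399 258.33458823]
-1 ((982.8212890625, -90.84544372558594), 69.06963348388672) [387 326] [427 370]
-1 ((539.0724487304688, -419.362548828125), 123.22893524169922) [ 82 325] [129 383]
-1 ((1193.345458984375, 68.69976043701172), 118.97135162353516) [486 278] [511 345]
-1 ((588.0206298828125, 55.069068908691406), 61.18034362792969) [209  93] [314 200]
-1 ((524.6446533203125, -105.15133666992188), 585.2733154296875) [0 0] [511 349]
9 ((448.2233581542969, -176.2847137451172), 63.79714584350586) [ 66 202] [109 264]
9 ((616.4193115234375, -9.280484199523926), 158.8283233642578) [184  72] [335 312]
```

The cover reads a radius of 61 mm at the height of a seated cover, centred at (588,55). I go down to the collar, keeping the gripper's body clear of the rod top at 143 mm.

```bash
python3 -m jog '-0.006 0.011 -0.02 0;-0.005 0.01 -0.03 0;0 0 -0.04 0;0 0 -0.035 0;0 0 -0.025 0;0 0 -0.015 0;0 0 -0.009 0;0 0 -0.005 0;0 0 -0.003 0;0 0 0 0;0 0 0 0;0 0 0 0'
```

```text
t: 19.15
position: [589.2, 55.2, 77.8]
eef_rot: [0.478, 0.878, 0.0, 0.001]
contact_force: [-1.1, -0.2, -0.0]
width: 85.6
grasp_force: 0.0
```

```bash
python3 -m jog '-0.0005 0 -0.002 0;0 0 0 0;0 0 0 0' ; python3 -m jog '0 0 0 0;0 0 0 0;0 0 0 0;0 0 0 0;0 0 0 0;0 0 0 0;0 0 0 0' -1 40
```

```text
t: 19.4
position: [588.3, 55.0, 75.2]
eef_rot: [0.478, 0.878, 0.0, 0.0]
contact_force: [0.1, 0.0, -0.0]
width: 85.2
grasp_force: 0.0
t: 19.98
position: [588.4, 55.2, 75.4]
eef_rot: [0.478, 0.878, 0.0, 0.0]
contact_force: [-0.7, -0.3, 6.0]
width: 54.6
grasp_force: 41.6
```

```bash
python3 -m jog '0 0 0.003 0;0 0 0.005 0;0 0 0.008 0;0 0 0 0;0 0 0 0'; python3 -m jog '0 0 0.01 0;0 0 0.015 0;0 0 0.015 0;0 0 0.015 0;0 0 0.015 0;0 0 0.015 0;0 0 0.015 0;0 0 0.01 0;0 0 0.005 0;0 0 0 0;0 0 0 0;0 0 0 0;0 0 0 0;0 0 0 0;0 0 0 0'
python3 - <<'E'
from h import *
s=robot.observe();print(s['position'],s['contact_force'],s['width'],s['grasp_force'])
im=imaging.capture('side');t=imaging.capture('top')
cv2.imwrite('pics/end.png',np.hstack([cv2.resize(im[90:270,140:320],(400,400)),cv2.resize(t[90:240,190:340],(400,400))]))
E
```

```text
t: 20.4
position: [588.6, 55.2, 91.6]
eef_rot: [0.478, 0.878, 0.0, 0.0]
contact_force: [0.7, -0.2, -2.4]
width: 54.5
grasp_force: 42.5
t: 21.65
position: [588.0, 55.2, 205.3]
eef_rot: [0.478, 0.878, -0.0, -0.0]
contact_force: [0.5, -0.2, -2.5]
width: 54.5
grasp_force: 42.7
[588.00398267  55.18884068 205.34944552] [ 0.46868683 -0.18859499 -2.47766474] 54.513264791883586 42.677006274461746
```

The wrist reading of about 2.5 N fits the cover alone; the pair read about 3.7 N. The cover has been raised 130 mm, well clear of the rod.

```bash
python3 -c "
from station import robot
print(robot.finish_job())"
```

```text
the job is handed in; nothing more can be done
None
```

I handed the job in, but no verdict came back: the chips are in the tray, the scraper is back on the bench, the inner lid reads as seated, and the arm is holding the outer cover still about 136 mm above the deck. I had used all my picture views, so I judged the lid's seating and the final hold from height and force readings alone.

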